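# Slide the shelf board into its notches

## Robot

A 6-joint arm with a two-finger parallel gripper is mounted at the origin on the work surface. World frame = base frame: x ahead of the robot, y to its left, z up, the work surface at z = 0. Lengths are in m, angles in rad, forces in N, time in s.
With the tool pointing down it reaches from about 0.35 to 0.775 m from the base axis. Payload 5.5 kg.
Tool frame: the origin (TCP) lies at the very end of the fingers, on their centre line; the grasp point (between the pads) lies 19 mm behind it; z points along the fingers, y is the direction in which the jaws open and shut (so a half turn about z gives the same grasp; the last joint's range is limited). The gripper opens to 85 mm and grips with 20 to 120 N. Pads are 22 mm wide; open, the fingers measure 114 mm over their backs; the gripper's body (76 mm by 85 mm) begins 54 mm behind the grasp point. The pads swing forward as they close: fully open they stand 13 mm farther back than shut.
Start: joints at [-1.481, 0.313, 0.046, 1.304, 0, 1.431], TCP at [0.131, -0.56, 0.231] pointing down, gripper open.
Joint ranges: [-2.76, 2.76], [-0.86, 1.69], [-1.03, 1.26], [-2.2, 2.34], [-1.47, 1.5], [-3.14, 3.14]. Speed limits (rad/s): [2.57, 2.57, 3.14, 3.14, 3.14, 3.14].

## Interface

Orientations are given as a unit quaternion [w, x, y, z].
In Python, from workcell import get_state, imaging, env, spotter gives the robot as it stands.
- The arm moves only by the tool play_rows, never from a script. Its argument "moves" is a list of rows, each an object with "claw": the finger opening in cm, from 0 to 8.54; "delta_pos": the shift along the tool's x, y, z in cm, a list of three; "twist": the turn about the tool's z in degrees. A call has 1 to 12 rows; each row is the pose to reach, as a shift and turn from the pose commanded when the call began, along the tool's axes at that moment; what a row does not reach only later rows make up. A row lasts 1/8 s, in which the tool goes at most 62.5 mm and 10.7 degrees, less where a joint would pass 70% of its speed; a pose out of reach is approached as far as the arm can. A call with a gripper value outside its range is refused whole. The fingers move at their own pace and stop on an object; "force" is the grip in N (left out, the last holds). Time passes only in rows, so rows that repeat a pose let the fingers close. It gives the time, the measured TCP pose, the force and the opening at its end, in the units of the state.
- get_state(): the state, without advancing time (a new reading comes with each control period).
- imaging.read_camera(name): name is "scene" or "top" or "wrist"; returns the picture (400x640x3 uint8, red, green, blue); there is no depth.
- imaging.camera_info(name): a dict with "fx", "fy", "cx", "cy" (pixels), "k1" (the pictures are not rectified: a ray, as slopes to the right and down, at radius r is drawn at 1 + k1 r^2 times it, then the intrinsics apply), "world_to_cam" (4x4, takes a point from world to camera coordinates). Camera axes: x right, y down, z forward; pixel columns grow to the right and rows downward; lengths in m; the calibration is good to about 2 mm. A picture is of the moment at which its call begins: read the wrist's pose just before it. camera_info takes no time and is no camera call; for the wrist camera it gives the pose at the moment of the call.
- env.hand_in(): hands the job in, once; it reports no verdict.
Trained networks look in the newest picture that a camera, given by its name, has taken for a name from the list of things; names that differ only in an ending like _2 or _b are one class to them, and where a whole thing is asked for, a point or a joint stands for the part that bears it (a point fixed in the world has none). Each returns a list of dicts, best first, with "conf" (0 to 1); they miss things now and then, are a little off and sometimes report something else, mostly with a low value. They report only what shows in the picture. A call takes as long as a camera call. They do not tell look-alikes from the thing itself.
- spotter.spot_in(camera, query): "extent" ([left, top, right, bottom] in pixels, round what is visible of it).
The state is a dict: "clock": time; "joint_pos": joint angles; "qvel": joint speeds; "tau": joint torques, N m; "tcp_pos": TCP position; "orientation": TCP orientation; "wrist_force": force on the tool from outside, world axes, zero at the start; "ft_torque": the same for the moment, N m; "finger_gap": finger opening in m.
Only numpy, scipy, OpenCV 4.12 (cv2) and the standard library are available. Lean on these libraries where they do the work, as an engineer would, in place of code of your own. Each camera call takes 0.05 s, during which the arm holds its last target. There are 200 camera calls.

## Task

Push the grey shelf board along the rails of the book rack with your fingertips until it drops into its locating slots at the middle of the rack and sits down level on the rails, with the small book still lying on it. Only push it: do not lift the board or the book, and leave the bookend on the rails and the other things on the table where they are. Finish with the hand clear of everything.

Things in the scene. Friction and masses are not known exactly. Their poses are not given: they have to be found in the camera images.
- rack: Low rack fixed to the table, lying roughly left to right, 520 mm along its x, 164 mm wide, origin centre of underside, z up. Two aluminium rails along x at y = +/-(36 to 78) mm, tops 50 mm high; open between them but for cross-bars 28 mm high. White side guides (inner faces y = +/-78, 62 mm high) keep the board straight; the ends are open
- home (a point): Middle of the rack, level with the rail tops, rack's axes. Around it the rail tops have four slots 22 mm long, 10 mm deep: at x = +50 mm in the outer half of each rail (y = +/-67), at x = -50 in the inner half (y = +/-47). The board is home when its origin is at x = 0 here, 7 mm lower, with a foot in each slot
- board: Grey steel shelf board riding on the rails, 140 mm along them (its x, same sense as the rack's), 150 mm wide, 0.5 to 0.85 kg. Origin at centre, level with the bottom of its four feet (7 mm high, 14 mm long, 4 mm play each way in the slots). Slides with a few N. Starts 112 to 155 mm from home at either end. Pushed slowly (about 40 mm/s) it drops by itself, then stops firmly against the slot ends
- lip_a (a point): Middle of the outer face of the upturned lip at the board's +x end, 70 mm from its centre and 25 mm above its origin; the lip is 4 mm thick, spans the width, from 7 to 46 mm above the origin. Push here near mid width towards -x
- lip_b (a point): The same on the lip at the board's -x end; push here towards +x
- book: Small blue closed book, 75 x 110 x 24 mm, lying on the board's plate between the lips, loose. Origin at the centre of its underside
- bookend: Dark steel bookend standing loose on the same rails at the other end from the board: base 60 mm along the rails, 150 wide, 3 thick; upright 120 mm wide, 84 mm tall across its middle. Origin centre of underside, 50 mm above the table. Its base is at least 12 mm clear of the board's home place
- spool: Orange thread spool standing on the table, 32 mm across, 35 mm tall, origin at its underside
- hoop: Wooden embroidery hoop lying flat beyond the rack, 130 mm across, 10 mm high, origin at the centre of its underside
- phone: Black phone lying flat, 150 x 72 x 9 mm, origin at the centre of its underside
- mug: White mug near the left end of the rack, 76 mm across, 90 mm tall, origin at the centre of its underside
- jar: Glass jar with a cap near the right end of the rack, 60 mm across, 80 mm tall, origin at the centre of its underside
- dictionary: Thick red closed book lying on the table at the right, 150 x 210 x 45 mm, origin at the centre of its underside
Not all that is in view belongs to the job. There is more than one size of the board; the one meant has the size given above.

How it is judged:
On the way:
1. the fingers push the board towards the middle while it rides on the rails (contact force between the fingers and board above 0.2 N and distance of board from where it was at the start of the episode above 0.02 m and z of board in the frame of rack above 0.047 m), for 0.1 s.
At the end, for the whole second after the job is handed in: The board's feet are in all four slots: its origin within 6 mm of the rack's origin along the rails and 39 to 45.5 mm above the table (7 mm drop), tilted less than 0.03 rad, at rest; the small book lies flat on it; the bookend is within 12 mm and every other thing within 30 mm of where it started (x of board in the frame of rack between -0.006 and 0.006 m and z of board in the frame of rack between 0.039 and 0.0455 m and angle between board's own z axis and vertical below 0.03 rad and linear speed of board below 0.01 m/s and z of book in the frame of board between 0.006 and 0.017 m and angle between book's own z axis and vertical below 0.1 rad and distance of bookend from where it was at the start of the episode below 0.012 m and distance of each of spool, hoop, phone, mug, jar, dictionary from where it was at the start of the episode below 0.03 m); the robot touches nothing.
It fails at once if the board is lifted or tipped off the rails (z of board in the frame of rack above 0.06 m or angle between board's own z axis and vertical above 0.15 rad).
It fails at once if the book is lifted or comes off the board (z of book in the frame of board above 0.026 m or horizontal distance between book and board above 0.06 m).
It fails at once if the bookend is shifted by more than 12 mm (distance of bookend from where it was at the start of the episode above 0.012 m).
It fails at once if another thing on the table is shifted by more than 30 mm (distance of any of spool, hoop, phone, mug, jar, dictionary from where it was at the start of the episode above 0.03 m).
It also fails if it takes over 42 s, if anything falls off the work surface, if the arm or the gripper's body presses on something with over 40 N, if the wrist force passes 120 N, or if a joint passes its speed limit or range.

## Working session

There is one attempt and no reset: what is moved stays moved. The work goes in short steps, Python scripts to look and compute and a tool call to move; the robot and the scene stay as the last step left them, time stands still between calls to the robot, and variables do not carry over. Pictures are saved under pics/ and viewed, about 8 in all and at most 12, crops included, and the job is handed in when it is done.

Besides the shell and the picture viewer there is one more tool, called in YAML: its name, and indented under it one key for each argument. play_rows: Moves the arm, as the interface text tells. Its arguments: {"type":"object","properties":{"moves":{"type":"array"},"force":{"type":"number"}},"required":["moves"]}

```bash
mkdir -p pics
cat > h.py <<'E'
import numpy as np, cv2
from workcell import get_state, imaging, env, spotter
def ray(name,px,info=None):
    c=info or imaging.camera_info(name); u=(np.array(px,float)-[c['cx'],c['cy']])/[c['fx'],c['fy']]
    s=u.copy()
    for _ in range(20): s=u/(1+c['k1']*(s@s))
    T=np.array(c['world_to_cam']); R,t=T[:3,:3],T[:3,3]
    return -R.T@t, R.T@np.array([*s,1])
def at_z(name,px,z,info=None):
    o,d=ray(name,px,info); return o+d*(z-o[2])/d[2]
def proj(name,p,info=None):
    c=info or imaging.camera_info(name); T=np.array(c['world_to_cam']); q=T[:3,:3]@np.array(p)+T[:3,3]
    s=q[:2]/q[2]; s=s*(1+c['k1']*(s@s)); return s*[c['fx'],c['fy']]+[c['cx'],c['cy']]
def save(name,f):
    im=imaging.read_camera(name); cv2.imwrite(f,im[:,:,::-1]); return im
E
python3 - <<'E'
from h import *
a=save('top','pics/top.png'); b=save('scene','pics/scene.png')
for n in ['board','rack','book','bookend','mug','jar','spool']:
    for c in ['top']:
        print(n,c,[(round(d['conf'],2),np.round(d['extent']).tolist()) for d in spotter.spot_in(c,n)][:3])
print(imaging.camera_info('top'))
E
```

```text
board top [(0.83, [301.0, 171.0, 354.0, 226.0]), (0.81, [328.0, 245.0, 375.0, 297.0])]
rack top [(0.88, [188.0, 165.0, 380.0, 229.0]), (0.4, [400.0, 251.0, 446.0, 306.0])]
book top [(0.69, [311.0, 175.0, 345.0, 220.0])]
bookend top [(0.86, [220.0, 172.0, 245.0, 222.0])]
mug top [(0.64, [434.0, 169.0, 458.0, 195.0]), (0.35, [296.0, 109.0, 339.0, 149.0])]
jar top [(0.7, [430.0, 167.0, 458.0, 194.0]), (0.38, [136.0, 148.0, 173.0, 180.0])]
spool top [(0.47, [157.0, 266.0, 163.0, 280.0])]
{'fx': 476.6745211371598, 'fy': 476.6745211371598, 'cx': 322.34207310341566, 'cy': 197.68882464502727, 'k1': -0.09538841757802159, 'world_to_cam': array([[ 0.00944761, -0.99990196,  0.01033521, -0.06884598],
       [-0.99190651, -0.0106798 , -0.12652043,  0.53228827],
       [ 0.1266184 , -0.00905625, -0.99191016,  1.31966215],
       [ 0.        ,  0.        ,  0.        ,  1.        ]])}
```

View pics/top.png

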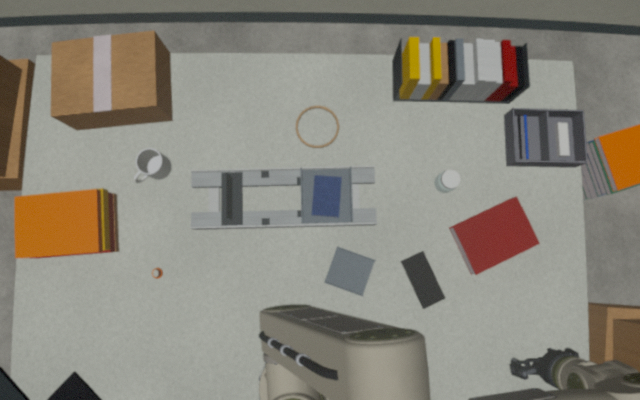

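View pics/scene.png

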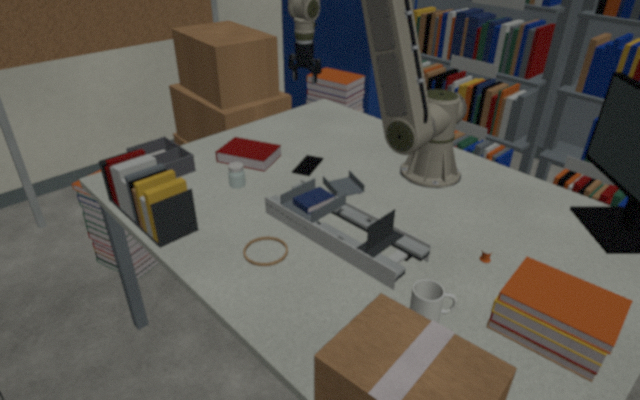

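The top view shows two candidate boards. The one on the rack is at about (327,198) and carries the blue book. The look-alike is a smaller plate on the table at (350,271). I choose the one on the rack. The bookend is at (232,197), and the visible slots are at about (265,174), (265,221), (299,186) and (299,212). I'll check this in one close crop.

Run:
```python
from h import *
a=cv2.imread('pics/top.png')[155:240,180:390]
cv2.imwrite('pics/crop.png',cv2.resize(a,None,fx=3.8,fy=3.8,interpolation=cv2.INTER_CUBIC))
```

```text
(no output)
```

View pics/crop.png

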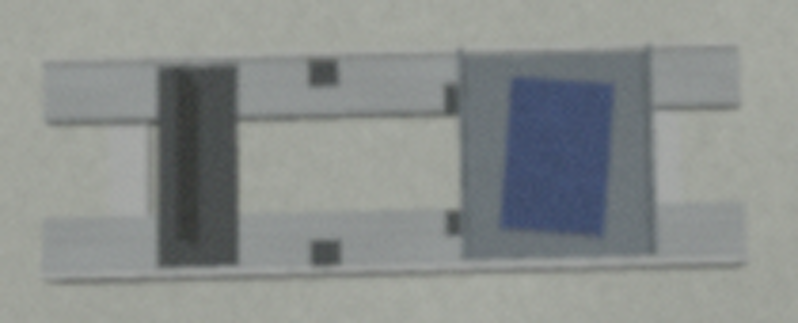

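The crop confirms it: the board spans crop columns 461–652 with the book on it. The outer slots are at (323,73) and (325,252), the rack ends at 43 and 742, and the bookend base at 159–238.

Run:
```python
from h import *
g=lambda x,y,z:np.round(at_z('top',(x/3.8+180-.37,y/3.8+155-.37),z),4)
for n,p in dict(slotU=(323,73,.05),slotL=(325,252,.05),endLU=(43,63,.062),endLL=(43,280,.062),endRU=(740,47,.062),endRL=(746,264,.062),lipRU=(650,46,.096),lipRL=(654,250,.096),lipLU=(461,50,.096),lipLL=(463,258,.096),beR=(238,165,.053),bookU=(563,80,.081),bookL=(551,233,.081)).items(): print(n,g(*p))
s=get_state();print(s['tcp_pos'],s['orientation'],s['finger_gap'],s['clock'])
from scipy.spatial.transform import Rotation as R
q=s['orientation'];print(np.round(R.from_quat([*q[1:],q[0]]).as_matrix(),3))
for n in ['jar','phone','dictionary']: print(n,[(round(d['conf'],2),np.round(d['extent']).tolist()) for d in spotter.spot_in('top',n)][:2])
print(g(652,150,.096))
```

```text
slotU [0.5971 0.1004 0.05  ]
slotL [0.4638 0.0956 0.05  ]
endLU [0.6006 0.3073 0.062 ]
endLL [0.4399 0.3002 0.062 ]
endRU [ 0.618  -0.2087  0.062 ]
endRL [ 0.4573 -0.2123  0.062 ]
lipRU [ 0.6113 -0.1396  0.096 ]
lipRL [ 0.4641 -0.1427  0.096 ]
lipLU [ 0.6068 -0.0037  0.096 ]
lipLL [ 0.4571 -0.0074  0.096 ]
beR [0.5271 0.1611 0.053 ]
bookU [ 0.5883 -0.0775  0.081 ]
bookL [ 0.4768 -0.0698  0.081 ]
[ 0.13097797 -0.55989514  0.23123781] [-2.84778359e-05  9.93406360e-01  1.14646430e-01  2.64689513e-06] 0.08558506162459752 0.45
[[ 0.974  0.228 -0.   ]
 [ 0.228 -0.974  0.   ]
 [ 0.    -0.    -1.   ]]
jar [(0.7, [430.0, 167.0, 458.0, 194.0]), (0.38, [136.0, 148.0, 173.0, 180.0])]
phone [(0.58, [401.0, 250.0, 445.0, 307.0])]
dictionary [(0.89, [448.0, 196.0, 541.0, 273.0])]
[ 0.5357 -0.1412  0.096 ]
```

Geometry from this look:
- **Rack:** centre at about (0.531, 0.048), with its axis along (-0.034, 0.999).
- **Board:** centre at about (0.535, -0.073). Its right lip face is at y ≈ -0.143 and should end at about -0.022.

Next I go above the right end with the fingers closed and tool x turned along the rails.

play_rows:
  moves:
    - {"claw": 0,"delta_pos": [5,-2.8,0],"twist": -8}
    - {"claw": 0,"delta_pos": [10,-5.6,0],"twist": -16}
    - {"claw": 0,"delta_pos": [15,-8.4,0],"twist": -24}
    - {"claw": 0,"delta_pos": [20,-11.2,0],"twist": -32}
    - {"claw": 0,"delta_pos": [25,-14,0],"twist": -40}
    - {"claw": 0,"delta_pos": [30,-17,0],"twist": -48}
    - {"claw": 0,"delta_pos": [35,-20,0],"twist": -56}
    - {"claw": 0,"delta_pos": [40,-22.6,0],"twist": -64}
    - {"claw": 0,"delta_pos": [45,-25.5,0],"twist": -72}
    - {"claw": 0,"delta_pos": [48.1,-27.3,0],"twist": -78.8}
    - {"claw": 0,"delta_pos": [48.1,-27.3,0],"twist": -78.8}
    - {"claw": 0,"delta_pos": [48.1,-27.3,0],"twist": -78.8}

```text
clock: 2.1
tcp_pos: [0.5368, -0.1847, 0.2312]
orientation: [-0.0, 0.695, 0.719, -0.0]
wrist_force: [0.7, -0.4, 0.8]
finger_gap: 0.0002
```

Run:
```python
from h import *
s=get_state();print(s['clock'],s['tcp_pos'],s['orientation'],s['finger_gap'],s['joint_pos'],s['wrist_force'])
save('wrist','pics/w1.png')
for n,p in dict(lip=(.537,-.143,.096),tcp=s['tcp_pos']).items(): print(n,proj('wrist',p))
```

```text
2.1 [ 0.53678192 -0.18468615  0.23115195] [-1.33149858e-04  6.95132729e-01  7.18881335e-01 -3.13027516e-04] 0.00018227222472450507 [-4.72495385e-01  2.99297426e-01  2.64719890e-02  1.29840828e+00
 -5.21102018e-04  1.06471387e+00] [ 0.65358638 -0.44421405  0.75763206]
lip [318.44661223 127.83664699]
tcp [316.06229321 267.21233093]
```

View pics/w1.png

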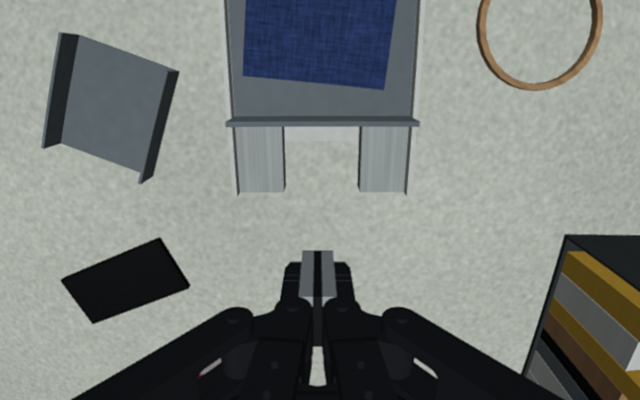

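The wrist view shows the near lip's outer top edge at row 127, mid at about (322,127). I predicted (318,128), so the estimate holds. The fingers are centred on the gap between the rails, so I lower them behind the lip and approach.

play_rows:
  moves:
    - {"claw": 0,"delta_pos": [0,0,4],"twist": 0}
    - {"claw": 0,"delta_pos": [0,0,8],"twist": 0}
    - {"claw": 0,"delta_pos": [0,0,12],"twist": 0}
    - {"claw": 0,"delta_pos": [0,0,15],"twist": 0}
    - {"claw": 0,"delta_pos": [0,0,16.5],"twist": 0}
    - {"claw": 0,"delta_pos": [0,0,16.5],"twist": 0}
    - {"claw": 0,"delta_pos": [0.6,0,16.5],"twist": 0}
    - {"claw": 0,"delta_pos": [1.2,0,16.5],"twist": 0}
    - {"claw": 0,"delta_pos": [1.8,0,16.5],"twist": 0}
    - {"claw": 0,"delta_pos": [2.2,0,16.5],"twist": 0}

```text
clock: 3.4
tcp_pos: [0.5366, -0.162, 0.0667]
orientation: [0.0, 0.695, 0.719, 0.0]
wrist_force: [-0.2, -0.0, -0.0]
finger_gap: 0.0001
```

play_rows:
  moves:
    - {"claw": 0,"delta_pos": [0.4,0,0],"twist": 0}
    - {"claw": 0,"delta_pos": [0.8,0,0],"twist": 0}
    - {"claw": 0,"delta_pos": [1.2,0,0],"twist": 0}
    - {"claw": 0,"delta_pos": [1.6,0,0],"twist": 0}
    - {"claw": 0,"delta_pos": [2.0,0,0],"twist": 0}
    - {"claw": 0,"delta_pos": [2.4,0,0],"twist": 0}
    - {"claw": 0,"delta_pos": [2.8,0,0],"twist": 0}
    - {"claw": 0,"delta_pos": [3.2,0,0],"twist": 0}
    - {"claw": 0,"delta_pos": [3.6,0,0],"twist": 0}
    - {"claw": 0,"delta_pos": [4.0,0,0],"twist": 0}

```text
clock: 4.65
tcp_pos: [0.535, -0.1223, 0.0663]
orientation: [0.0, 0.695, 0.719, -0.0]
wrist_force: [-0.5, -3.6, -1.4]
finger_gap: 0.0001
```

Run:
```python
from h import *
s=get_state();print(s['clock'],s['tcp_pos'],s['wrist_force'])
save('wrist','pics/w2.png')
```

```text
4.65 [ 0.53499854 -0.12231133  0.06628511] [-0.48291522 -3.59340891 -1.43589101]
```

View pics/w2.png

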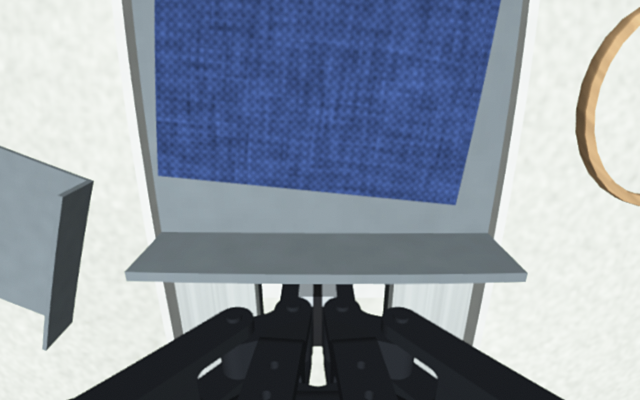

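The fingers bear on the middle of the lip (row ~275) with 3.6 N and the book is lying still. I carry on slowly.

play_rows:
  moves:
    - {"claw": 0,"delta_pos": [0.5,0,0],"twist": 0}
    - {"claw": 0,"delta_pos": [1.0,0,0],"twist": 0}
    - {"claw": 0,"delta_pos": [1.5,0,0],"twist": 0}
    - {"claw": 0,"delta_pos": [2.0,0,0],"twist": 0}
    - {"claw": 0,"delta_pos": [2.5,0,0],"twist": 0}
    - {"claw": 0,"delta_pos": [3.0,0,0],"twist": 0}
    - {"claw": 0,"delta_pos": [3.5,0,0],"twist": 0}
    - {"claw": 0,"delta_pos": [4.0,0,0],"twist": 0}
    - {"claw": 0,"delta_pos": [4.5,0,0],"twist": 0}
    - {"claw": 0,"delta_pos": [5.0,0,0],"twist": 0}
    - {"claw": 0,"delta_pos": [5.5,0,0],"twist": 0}
    - {"claw": 0,"delta_pos": [6.0,0,0],"twist": 0}

```text
clock: 6.2
tcp_pos: [0.5329, -0.0623, 0.0663]
orientation: [0.0, 0.695, 0.719, -0.0]
wrist_force: [0.6, -4.6, -1.9]
finger_gap: 0.0002
```

play_rows:
  moves:
    - {"claw": 0,"delta_pos": [0.5,0,0],"twist": 0}
    - {"claw": 0,"delta_pos": [1.0,0,0],"twist": 0}
    - {"claw": 0,"delta_pos": [1.4,0,0],"twist": 0}
    - {"claw": 0,"delta_pos": [1.8,0,0],"twist": 0}
    - {"claw": 0,"delta_pos": [2.2,0,0],"twist": 0}

```text
clock: 6.82
tcp_pos: [0.5321, -0.0404, 0.0663]
orientation: [0.0, 0.695, 0.719, -0.0]
wrist_force: [0.4, -5.4, -0.1]
finger_gap: 0.0002
```

Run:
```python
from h import *
s=get_state();print(s['clock'],s['tcp_pos'],s['wrist_force'])
```

```text
6.825 [ 0.53213552 -0.04043622  0.06629552] [ 0.36811736 -5.42335207 -0.08273183]
```

play_rows:
  moves:
    - {"claw": 0,"delta_pos": [0.4,0,0],"twist": 0}
    - {"claw": 0,"delta_pos": [0.7,0,0],"twist": 0}

```text
clock: 7.08
tcp_pos: [0.5317, -0.0331, 0.0662]
orientation: [-0.0, 0.695, 0.719, 0.0]
wrist_force: [0.4, -4.7, -0.7]
finger_gap: 0.0003
```

Run:
```python
from h import *
s=get_state();print(s['clock'],s['tcp_pos'],s['wrist_force'])
save('wrist','pics/w3.png')
a=save('top','pics/t3.png')[155:240,180:390,::-1]
cv2.imwrite('pics/t3c.png',cv2.resize(a,None,fx=3.8,fy=3.8,interpolation=cv2.INTER_CUBIC))
```

```text
7.075 [ 0.53169241 -0.03306172  0.06620852] [ 0.38468566 -4.71382806 -0.70536218]
```

View pics/w3.png

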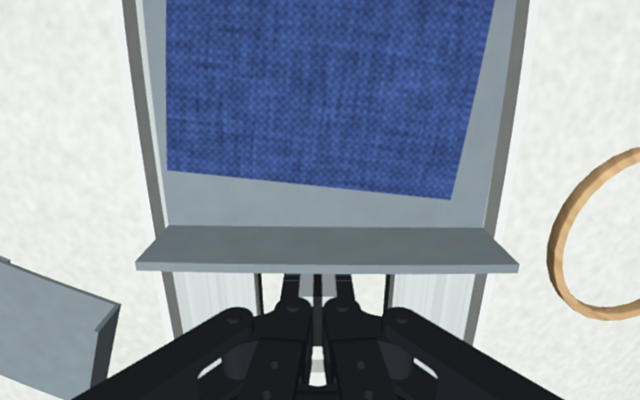

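The lip now spans 136–518 px, against 126–526 before, so the board has moved away from the camera: it has dropped. I measure the drop from that, then retreat.

Run:
```python
from h import *
s=get_state(); c=imaging.camera_info('wrist'); T=np.array(c['world_to_cam'])
for l,r,row in [((136,264),(518,264),0),((137,272),(517,272),0)]:
  for z in (.096,.089):
    a=at_z('wrist',l,z,c);b=at_z('wrist',r,z,c); print(z,np.linalg.norm(a-b),a,b)
# before, same relative camera height
a=at_z('wrist',(126,272),.096,c);b=at_z('wrist',(526,272),.096,c);print('before',np.linalg.norm(a-b))
```

```text
0.096 0.13922675989902183 [ 0.46609177 -0.01629452  0.096     ] [ 0.60524708 -0.01183452  0.096     ]
0.089 0.14790389478315297 [ 0.46213432 -0.02052959  0.089     ] [ 0.6099623  -0.01579162  0.089     ]
0.096 0.13977614076179576 [ 0.46596497 -0.01965132  0.096     ] [ 0.60567011 -0.01519687  0.096     ]
0.089 0.14848751512584096 [ 0.46199961 -0.02409559  0.089     ] [ 0.6104117  -0.01936353  0.089     ]
before 0.14759945483900044
```

play_rows:
  moves:
    - {"claw": 0,"delta_pos": [-0.5,0,0],"twist": 0}
    - {"claw": 0,"delta_pos": [-1.5,0,0],"twist": 0}
    - {"claw": 0,"delta_pos": [-3,0,0],"twist": 0}
    - {"claw": 0,"delta_pos": [-5,0,0],"twist": 0}
    - {"claw": 0,"delta_pos": [-7,0,-2],"twist": 0}
    - {"claw": 0,"delta_pos": [-10,0,-6],"twist": 0}
    - {"claw": 0,"delta_pos": [-13,0,-10],"twist": 0}
    - {"claw": 0,"delta_pos": [-15,0,-15],"twist": 0}
    - {"claw": 0,"delta_pos": [-15,0,-15],"twist": 0}
    - {"claw": 0,"delta_pos": [-15,0,-15],"twist": 0}

```text
clock: 8.43
tcp_pos: [0.5367, -0.1845, 0.2159]
orientation: [-0.0, 0.695, 0.719, -0.0]
wrist_force: [0.1, -0.3, -1.1]
finger_gap: -0.0004
```

Run:
```python
from h import *
s=get_state();print(s['clock'],s['tcp_pos'],s['wrist_force'])
w=save('wrist','pics/w4.png')
a=save('top','pics/t4.png')[155:240,180:390,::-1]
b=save('scene','pics/s4.png')[150:290,250:450,::-1]
a=cv2.resize(a,(790,320),interpolation=cv2.INTER_CUBIC)
b=cv2.resize(b,(395,276),interpolation=cv2.INTER_CUBIC); w=cv2.resize(w[:,:,::-1],(395,276),interpolation=cv2.INTER_AREA)
cv2.imwrite('pics/m4.png',np.vstack([a,np.hstack([b,w])]))
```

```text
8.425 [ 0.53673158 -0.18448531  0.21590756] [ 0.12874851 -0.31476813 -1.1324575 ]
```

View pics/m4.png

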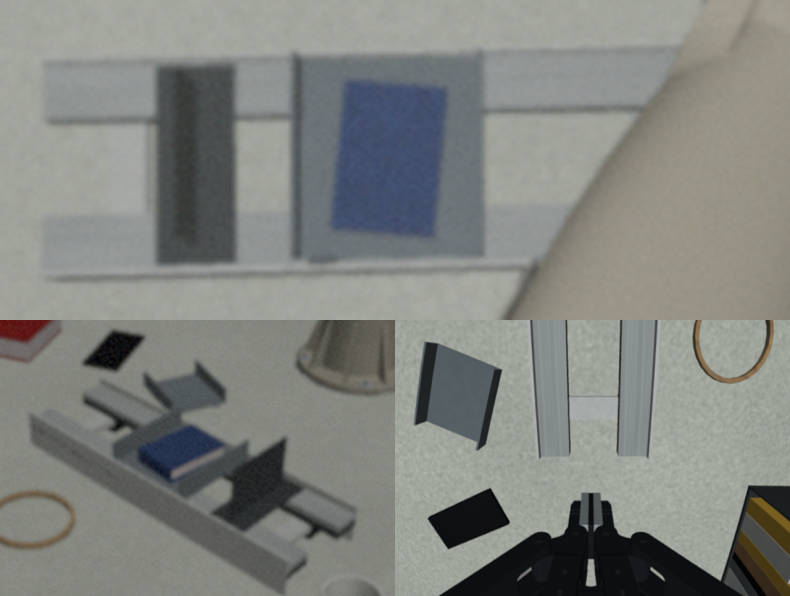

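The board's lips are at about 293–301 and 484 in the crop, with the book on it and the bookend unmoved at 157–236. I check the centre and the level numerically.

Run:
```python
from h import *
g=lambda x,y,z:np.round(at_z('top',(x/3.762+180-.37,y/3.765+155-.37),z),4)
for z in (.089,.096): print(z,[g(*p,z) for p in [(293,54),(293,258),(483,51),(484,256)]])
for f in ('pics/top.png','pics/t4.png'):
    im=cv2.imread(f)[155:240,180:390].astype(int)
    # lips' top edge along rows: print gray profile at 3 rows near the board edges
    print(f); print(im[40:44,40:65].mean((0,2)).round().astype(int)); print(im[20:24,70:140].mean((0,2)).round().astype(int)); print(im[60:64,70:140].mean((0,2)).round().astype(int))
```

```text
0.089 [array([0.6036, 0.1159, 0.089 ]), array([0.4546, 0.1119, 0.089 ]), array([ 0.6072, -0.0229,  0.089 ]), array([ 0.4575, -0.0256,  0.089 ])]
0.096 [array([0.6022, 0.115 , 0.096 ]), array([0.4541, 0.111 , 0.096 ]), array([ 0.6059, -0.023 ,  0.096 ]), array([ 0.457 , -0.0257,  0.096 ])]
pics/top.png
[137 117  88  79  78  74  66  60  57  59  58  60  69  74  77  78  75  76
  79  77  78  83 110 147 158]
[146 146 146 146 146 146 146 145 145 145 139 118 100  99 100 102 103 103
 112 131 142 143 144 145 144 143 144 144 143 143 144 143 144 143 144 145
 145 145 145 145 145 146 147 146 146 145 137 123 116 116 114 107 103 110
 113 112 114 113 114 113 113 113 112 110 101  90  87  88  90  90]
[146 146 146 145 145 145 145 145 144 145 144 140 136 134 133 134 134 134
 134 136 143 144 144 144 144 145 144 144 144 143 144 143 144 142 145 144
 144 144 144 145 146 146 146 145 147 145 141 129 117 113 116 115 109 108
 111 114 112 113 114 113 112 111 109 109 108 109 107 106 107 108]
pics/t4.png
[137 117  87  77  76  76  68  59  58  57  58  62  68  76  78  75  78  76
  78  78  78  82 111 149 157]
[147 147 146 147 146 145 140 120  95  84 101 111 114 113 115 115 114 113
 113 113 111 104  98  94  95  95  97  97  96  98  98 100 101 100 101 101
 102 104 104 104 102 104 106 106 107 106 109 110 109 113 114 115 114 115
 114 115 114 117 128 144 148 149 148 149 149 149 148 149 148 148]
[147 147 147 147 147 146 140 119  94  88 107 115 113 115 114 114 113 112
 108 104 104 105 105 103 102 103 102 101 100  99  98  99  99  99  96  94
  94  96  94  92  93  92  93  94  94 102 111 117 118 118 116 116 116 115
 114 115 116 114 122 142 148 148 148 149 149 148 148 150 148 149]
```

play_rows:
  moves:
    - {"claw": 0,"delta_pos": [3,0,-5],"twist": 0}
    - {"claw": 0,"delta_pos": [8,0,-6],"twist": 0}
    - {"claw": 0,"delta_pos": [13,0,-6],"twist": 0}
    - {"claw": 0,"delta_pos": [17,0,-6],"twist": 0}
    - {"claw": 0,"delta_pos": [17,0,-6],"twist": 0}
    - {"claw": 0,"delta_pos": [17,0,-6],"twist": 0}

```text
clock: 9.32
tcp_pos: [0.531, -0.0134, 0.2755]
orientation: [-0.0, 0.694, 0.72, -0.001]
wrist_force: [-0.2, -0.3, -0.3]
finger_gap: 0.0001
```

Run:
```python
from h import *
save('wrist','pics/w5.png')
c=imaging.camera_info('wrist')
C=np.array([.5305,.047]);X=np.array([-.034,.999]);Y=np.array([-.999,-.034])
for z in (.089,.096):
  for sx in (-.070,.070): print(z,sx,[np.round(proj('wrist',[*(C+sx*X+sy*Y),z],c),1).tolist() for sy in (.075,-.075)])
```

```text
0.089 -0.07 [[239.1, 173.7], [397.0, 173.5]]
0.089 0.07 [[228.9, 14.1], [407.0, 13.9]]
0.096 -0.07 [[237.6, 175.8], [398.5, 175.6]]
0.096 0.07 [[226.9, 12.8], [409.0, 12.6]]
```

View pics/w5.png

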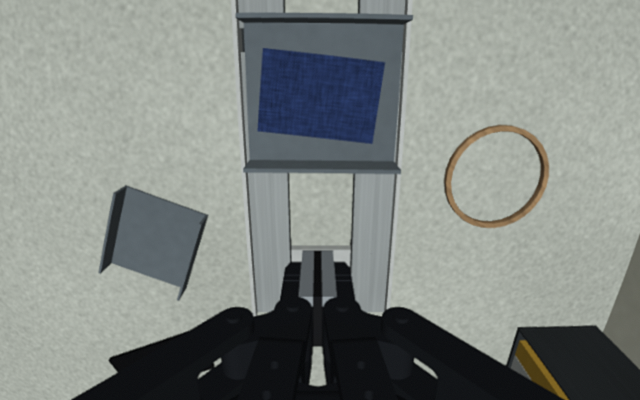

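The far lip is 177 px wide (178 predicted if dropped, 182 if riding). The near lip is about 156 px (158 if dropped, 161 if riding). Both ends are down, the board is within about 2 mm of home, and the hand is well clear above it.

```bash
python3 -c "
from h import *
print(env.hand_in())"
```

```text
the job is handed in; nothing more can be done
None
```

I pushed the board on the rack towards the middle with closed fingertips at mid-lip, at up to about 40 mm/s and about 5 N, until it dropped into its slots. I then backed off, raised the hand and handed the job in at about 9.4 s of robot time. No verdict was reported.

- **Drop and level:** in the last wrist picture both lips match the 7 mm lower position (177 px against 178 predicted, about 156 px against 158). The riding position would have given 182 and 161 px.
- **Centring:** the board measured about 2 mm from the rack centre along the rails, inside the 6 mm allowed.
- **Book and bookend:** the book looks flat on the plate, and the bookend reads the same in the before and after top pictures.
- **Other things:** nothing else was touched. The hoop and phone look undisturbed in the last pictures; I did not measure the mug, jar, spool or dictionary again.
- **Hand:** the fingertips were well above everything, with wrist force near zero.

No check failed. The nearest to a disagreement was the final picture's lip rows, which were about 2 px (1–2 mm) off the prediction. That is within the calibration error.

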